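Stand the kit case on its heavy end

TASK

The small wooden kit case lying on the table has something heavy packed in one of its ends, and the two ends look alike. Lift its ends just a little to find out which one is heavy, then stand the case on end in the shallow wooden tray, heavy end down, and let go. Never up-end the case with its heavy end on top, do not drop it, and leave the other things on the table where they are.

Things in the scene. Friction and masses are not known exactly. Their poses are not given: they have to be found in the camera images.
- case: Wooden kit case, 200 x 66 x 64 mm, lying: solid middle, 100 mm long and 50 high, between two plywood sides (6 mm thick, 64 high, 54 apart) that run 50 mm past it at both ends; it stands on their square ends. Origin: centre of underside; x along the 200 mm, y along the 66 mm, z up through the lid. 0.6 to 0.86 kg; one end (+x or -x, changes, unseen) takes 1.5 to 1.8 times the other's force to lift.
- bar_1 (a point): Centre of the +x end's handle bar: steel, 12 mm diameter, along y between the sides (54 mm free), 90 mm from the case's middle (10 mm inside its end), 38 mm above its underside; 34 mm of free space between bar and solid middle, open above and below.
- bar_2 (a point): Centre of the same bar at the -x end, 90 mm from the middle the other way.
- case_mid (a point): Centre of the case's volume, 32 mm above its underside: 100 mm above the floor it stands on when the case stands on end.
- tray: Shallow square tray of light wood with dark steel corners, fixed to the table, 150 x 150 mm outside, 134 x 134 mm inside, rim 18 mm high and 8 mm thick, floor 8 mm above the table. Origin: centre of its underside on the table; z up, x and y along its sides.
Things that resemble listed ones, but are neither listed nor needed, are in the scene too. There is more than one size of the case; the job needs the larger.

How it is judged (in metres and radians):
At the end, for the whole second after the job is handed in: The case stands upright (within 6 degrees) and at rest on the floor of the tray, inside its rim, with its heavy end (the hidden load) down (angle between the x axis of case and the z axis of tray, either way round below 0.1 rad and height (world z) of load below 0.09 m and horizontal distance between case_mid and tray below 0.05 m and height (world z) of case_mid below 0.116 m and linear speed of case below 0.02 m/s); the robot touches nothing.
It fails at once if the case is up-ended with its heavy end on top (raised more than about 50 degrees from level) ((x of load in the frame of case above 0.01 m and angle between case's own x axis and vertical below 0.7 rad) or (x of load in the frame of case below -0.01 m and angle between case's own x axis and vertical above 2.44 rad)).
It fails at once if the case is dropped or topples (faster than 0.5 m/s while nothing of the robot holds it) (linear speed of case above 0.5 m/s and contact force between the fingers and case below 0.2 N).
It fails at once if another thing on the table is shifted by more than 4 cm (distance of any of black_tape, tape_measure, pliers, pen_1, hammer, paint_brush from where it was at the start of the episode above 0.04 m).
It also fails if it takes over 67 s, if anything falls off the work surface, if the arm or the gripper's body presses on something with over 40 N, if the wrist force passes 120 N, or if a joint passes its speed limit or range.

ROBOT

A 6-joint arm with a two-finger parallel gripper is mounted at the origin on a cart in front of the work surface, level with it; the furniture and walls round the work are solid. World frame = base frame: x ahead of the robot, y to its left, z up, the work surface at z = 0. Lengths are in mm, angles in rad, forces in N, time in s.
With the tool pointing down it reaches from about 250 to 800 mm from the base axis. Payload 8.5 kg.
Tool frame: the origin (TCP) lies on the mounting face of the last link; the fingertips stand 173 mm ahead of it and the grasp point (between the pads) lies 155 mm ahead of it (finger_overhang is the distance from the TCP to the fingertips, in mm); z points along the fingers, y is the line along which they close (so a half turn about z gives the same grasp; the last joint's range is limited). The gripper opens to 85 mm and grips with 20 to 120 N. Pads are 22 mm wide; open, the fingers measure 114 mm over their backs; the gripper's body (76 mm by 85 mm) begins 54 mm behind the grasp point. The pads swing forward as they close: fully open they stand 13 mm farther back than shut.
Start: joints at [1.252, 0.238, -0.013, 1.319, 0, 1.571], TCP at [164.539, 498.522, 404.676] pointing down, gripper open.
Joint ranges: [-2.66, 2.66], [-1.03, 1.9], [-1.14, 1.46], [-1.82, 2.27], [-1.45, 1.34], [-3.14, 3.14]. Speed limits (rad/s): [2.22, 2.22, 2.79, 3.14, 3.14, 3.14].

INTERFACE

Orientations are given as a unit quaternion [w, x, y, z].
In Python, from workcell import read_state, snapshot, get_calibration, job_done, finger_overhang gives the robot as it stands. The module is installed in compiled form; this text tells all that it offers.
- The arm moves only by the shell command python3 -m pendant 'ROWS' [OPENING] [FORCE]. ROWS is JSON, a list of rows, each a list of 2 entries, a list of its own where there are three numbers: the shift along the tool's x, y, z in cm, then the turn about the tool's z in degrees. In form: [[[dx, dy, dz], yaw], ...]. A call has 1 to 12 rows; each row shifts and turns the commanded pose from where the row before left it, along the tool's axes as they then stand; what a row does not reach is not made up. A row lasts 1/8 s, in which the tool goes at most 62.5 mm and 10.7 degrees, less where a joint would pass 70% of its speed; a pose out of reach is approached as far as the arm can. A call with a gripper value outside its range is refused whole. OPENING is the opening, from 0 (shut) to 1 (fully open), set as the call begins (- or left out, the last holds). The fingers move at their own pace and stop on an object; FORCE is the grip in N (left out, the last holds). Time passes only in rows, so rows that do not move let the fingers close. It gives the time, the measured TCP pose, the force, the opening and the grip force at its end, in the units of the state.
- read_state(): the state, without advancing time (a new reading comes with each control period).
- snapshot(name): name is "scene" or "top" or "wrist"; returns (picture, depth): 400x640x3 uint8, blue, green, red; 400x640 float32, mm along the optical axis (not along the pixel's ray), 0 where there is no reading.
- get_calibration(name): a dict with "camera_matrix" (3x3 intrinsics, pixels), "origin" and "orientation" of the camera in the world. Camera axes: x right, y down, z forward; pixel columns grow to the right and rows downward; lengths in mm; the calibration is good to about 2 mm. A picture is of the moment at which its call begins: read the wrist's pose just before it. get_calibration takes no time and is no camera call; for the wrist camera it gives the pose at the moment of the call.
- job_done(): hands the job in; it is judged then, once.
The state is a dict: "t": time; "qpos": joint angles; "dq": joint speeds; "joint_efforts": joint torques, N m; "ee_pos": TCP position; "orientation": TCP orientation; "ft_force": force on the tool from outside, world axes, zero at the start; "moment": the same for the moment, N m; "width": opening from 0.0 (shut) to 1.0 (fully open); "finger_force": force on a finger pad.
Only numpy, scipy, OpenCV 4.12 (cv2) and the standard library are available. Lean on these libraries where they do the work, as an engineer would, in place of code of your own. Each camera call takes 0.05 s, during which the arm holds its last target. There are 200 camera calls.

## Working session

There is one attempt and no reset: what is moved stays moved. The work goes in short steps, Python scripts to look and compute and a shell command to move; the robot and the scene stay as the last step left them, time stands still between calls to the robot, and variables do not carry over. Pictures are saved under pics/ and viewed, at most 10 in all, crops included, and the job is handed in when it is done.

```bash
mkdir -p pics; cat > h.py <<'E'
import numpy as np, cv2
from scipy.spatial.transform import Rotation as R
from workcell import *
def rot(q): return R.from_quat([q[1],q[2],q[3],q[0]]).as_matrix()
def cloud(name):
    c=get_calibration(name); im,d=snapshot(name)
    K=np.array(c["camera_matrix"]); v,u=np.mgrid[:400,:640]
    p=np.stack([(u-K[0,2])/K[0,0]*d,(v-K[1,2])/K[1,1]*d,d],-1)
    return im,d,p@rot(c["orientation"]).T+np.array(c["origin"])
E
python3 - <<'E'
from h import *
print(read_state())
for n in("top","scene"):
    im,d,P=cloud(n); cv2.imwrite(f"pics/{n}.png",im); np.savez(f"{n}.npz",im=im,P=P,d=d); print(get_calibration(n))
E
```

```text
{'t': 0.0, 'qpos': array([ 1.25199736e+00,  2.38761502e-01, -1.42601640e-02,  1.31921876e+00,
       -7.57007856e-06,  1.57080201e+00]), 'dq': array([-0.00112205, -0.00046683, -0.0003855 ,  0.00130596,  0.00199342,
       -0.00046076]), 'joint_efforts': array([-1.25046536e-03, -5.38791490e+01,  3.46441054e+01,  1.83674373e-02,
       -1.95870125e-04, -3.93370465e-05]), 'ee_pos': array([164.49406776, 498.37755329, 404.08527053]), 'orientation': array([-1.10868159e-04,  1.58728093e-01,  9.87322071e-01, -7.13495106e-04]), 'ft_force': array([-0.61864174, -0.11352512,  0.4575942 ]), 'moment': array([ 0.00241014, -0.00229694,  0.01067891]), 'finger_force': 0.0, 'width': 1.0004567980699433}
{'camera_matrix': array([[395.73305949,   0.        , 319.55556598],
       [  0.        , 395.73305949, 196.40381913],
       [  0.        ,   0.        ,   1.        ]]), 'origin': array([ 331.39344846,  160.74130033, 1173.44324404]), 'orientation': array([ 0.06049246, -0.70418132,  0.70571652, -0.04933071])}
{'camera_matrix': array([[434.8891828 ,   0.        , 328.47876945],
       [  0.        , 434.8891828 , 200.66323721],
       [  0.        ,   0.        ,   1.        ]]), 'origin': array([  50.51171202, -780.79970225,  846.12186129]), 'orientation': array([-0.43365712,  0.87265264, -0.19977142,  0.10251948])}
```

View pics/top.png

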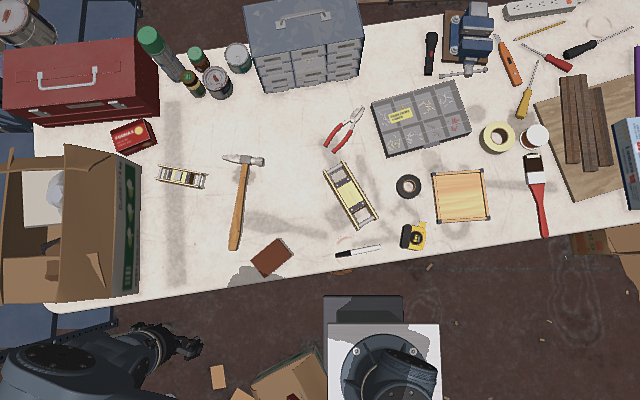

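View pics/scene.png

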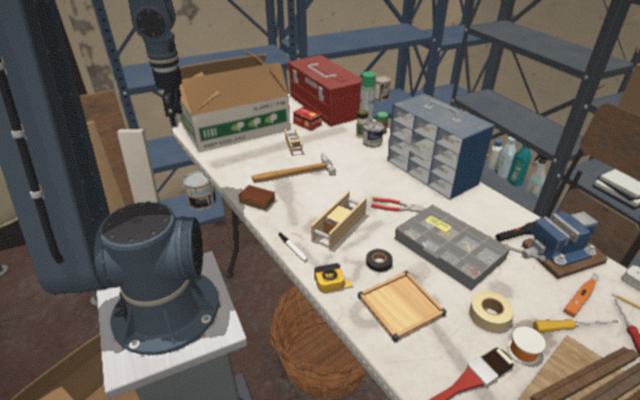

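The top view shows two cases: the larger at (350,195), and a smaller look-alike at (182,177). The tray is at (460,195). The organizer (420,118) and the wooden board (585,125) could be mistaken for it, but only (460,195) is a square tray with dark corners. I'll measure these and take a close crop.

```bash
cat > m.py <<'E'
from h import *
f=np.load("top.npz"); P=f["P"]; im=f["im"]
def rect(u0,u1,v0,v1,z0,z1,show=1):
    q=P[v0:v1,u0:u1].reshape(-1,3); q=q[(q[:,2]>z0)&(q[:,2]<z1)]
    r=cv2.minAreaRect(q[:,:2].astype(np.float32)); print(len(q),r,"zmax",np.percentile(q[:,2],[50,95,99])); return q
print("table z",np.median(P[230:240,280:310,2]))
q=rect(315,385,150,238,52,80); rect(315,385,150,238,20,80)
print("small"); rect(150,212,158,195,15,80)
print("tray"); rect(425,497,162,228,11,30); rect(425,497,162,228,5,30)
s=read_state();T=rot(s["orientation"]);print("tool x,y",T[:,0],T[:,1])
c=im[135:245,300:510]; cv2.imwrite("pics/crop.png",cv2.resize(c,None,fx=3.8,fy=3.8,interpolation=cv2.INTER_CUBIC))
E
python3 m.py
```

```text
table z -0.6553020696030671
490 ((514.1495361328125, 92.71395111083984), (198.57061767578125, 66.96542358398438), 30.11368751525879) zmax [61.21335357 65.7479711  67.2596526 ]
1266 ((513.87939453125, 92.88264465332031), (199.23292541503906, 67.76547241210938), 29.980669021606445) zmax [50.58352767 64.64402203 66.28999717]
small
554 ((572.9857177734375, 596.1326293945312), (133.90318298339844, 46.02184295654297), 78.98719024658203) zmax [34.04063741 43.24791215 44.75667479]
tray
765 ((513.6400146484375, -234.66696166992188), (153.0900421142578, 155.32879638671875), 3.5972630977630615) zmax [16.12185182 20.44536705 22.12766422]
2428 ((516.2965698242188, -236.40817260742188), (206.41854858398438, 187.96115112304688), 86.90837860107422) zmax [ 8.91645828 18.97213407 20.87835185]
tool x,y [-9.49606684e-01  3.13444007e-01  2.27345202e-05] [ 0.31344372  0.94960592 -0.00127992]
```

View pics/crop.png

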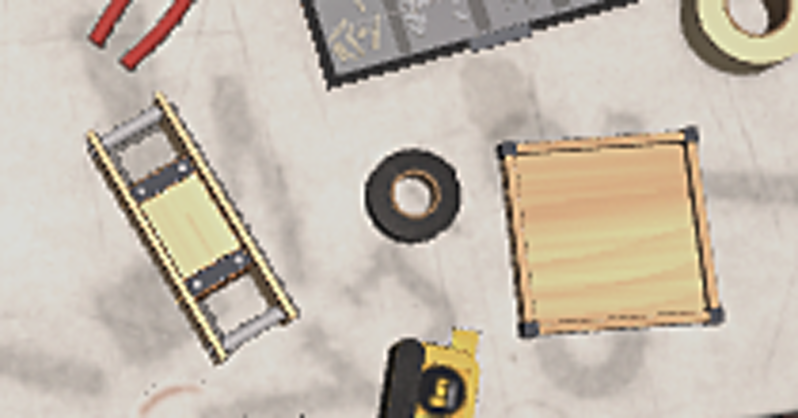

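The crop confirms it: the 200 x 66 mm case with two steel bars, its far bar at crop (135,125) and near bar at (255,325), and the tray at crop (610,230). The tape and tape measure lie between them. I'll turn the tool to line up with the case, then hover over the far bar.

```bash
python3 -m pendant '[[[0,0,0],10.4],[[0,0,0],10.4],[[0,0,0],10.4],[[0,0,0],10.5],[[-4,1.5,0],0],[[-4,1.5,0],0],[[-4,1.5,0],0],[[-4,1.5,0],0],[[-4,1.5,0],0],[[-4,1.5,0],0],[[-4,1.5,0],0],[[-4,1.5,0],0]]' 0.35 40
cat > go.py <<'E'
import sys
from h import *
s=read_state(); T=rot(s["orientation"]); t=np.array([float(a) for a in sys.argv[1:4]])
print("t",s["t"],"tool-cm",np.round(T.T@(t-s["ee_pos"])/10,2),"yaw of y",np.degrees(np.arctan2(T[1,1],T[0,1])),"F",s["ft_force"],"w",s["width"],s["ee_pos"])
E
python3 go.py 592 138 280
```

```text
t: 1.6
ee_pos: [429.5, 280.5, 404.5]
orientation: [-0.0, 0.5, 0.866, -0.0]
ft_force: [0.2, 0.2, 0.1]
width: 0.353
finger_force: 0.0
t 1.6 tool-cm [-20.47   6.94  12.44] yaw of y 30.03226692003408 F [0.19070233 0.22238581 0.13147176] w 0.35343077109209026 [429.52185458 280.47451374 404.45338332]
```

```bash
python3 -m pendant '[[[-4,1.4,1.5],0],[[-4,1.4,1.5],0],[[-4,1.4,1.5],0],[[-4,1.4,1.5],0],[[-4.5,1.3,1.5],0],[[0,0,2.5],0],[[0,0,2.4],0],[[0,0,0],0]]'
python3 go.py 592 138 193
python3 - <<'E'
from h import *
im,d,P=cloud("wrist"); np.savez("wrist.npz",im=im,P=P); cv2.imwrite("pics/w1.png",im)
q=P.reshape(-1,3); 
for z0,z1 in((55,72),(25,72)):
    a=q[(q[:,2]>z0)&(q[:,2]<z1)&(np.hypot(q[:,0]-514,q[:,1]-93)<130)]
    if len(a)>50: print(len(a),cv2.minAreaRect(a[:,:2].astype(np.float32)))
e=np.array([.866,.5]);n=np.array([-.5,.866]); l=(q[:,:2]-[514,93])@e; m=(q[:,:2]-[514,93])@n
b=(abs(m)<20)&(l>75)&(l<105)&(q[:,2]>38)&(q[:,2]<55); print("bar",b.sum(),np.percentile(l[b],[5,50,95]),np.percentile(q[b,2],[50,95]))
for s in(1,-1):
    k=(q[:,2]>58)&(q[:,2]<72)&(abs(l)<100)&(m*s>15)&(m*s<45); print(k.sum(),np.percentile(m[k],[5,50,95]) if k.sum() else 0)
E
```

```text
t: 2.6
ee_pos: [590.2, 138.3, 278.7]
orientation: [-0.002, 0.5, 0.866, -0.002]
ft_force: [-0.4, 0.7, 0.7]
width: 0.349
finger_force: 0.0
t 2.6 tool-cm [-0.12  0.18  8.57] yaw of y 30.018396850246642 F [-0.41072453  0.74102792  0.73978747] w 0.3491437258274061 [590.22810385 138.25298005 278.67077742]
7658 ((516.2994995117188, 93.7947006225586), (200.01513671875, 66.9251937866211), 30.085569381713867)
25662 ((516.1190185546875, 94.09024047851562), (200.0151824951172, 67.60922241210938), 30.10102653503418)
bar 925 [86.80342857 92.29134054 97.72781082] [43.42903287 44.74676139]
3616 [27.07941251 30.2530049  32.31066773]
3088 [-32.9682791  -28.96015283 -27.44732208]
```

View pics/w1.png

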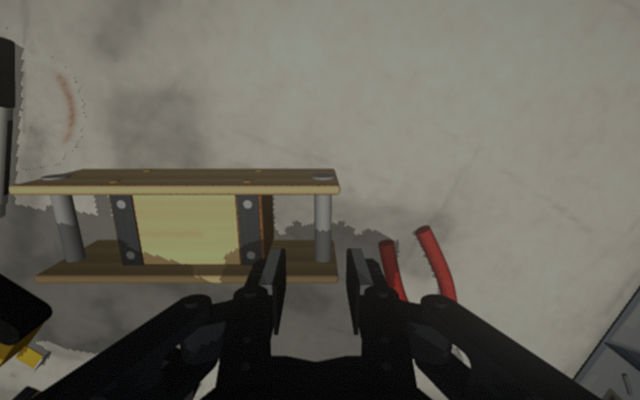

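The wrist view shows the far bar at (322,225) and the pliers' handles at (390,245) and (430,235). I'll check clearance to the pliers before going down.

```bash
python3 - <<'E'
from h import *
f=np.load("wrist.npz");q=f["P"].reshape(-1,3);c=f["im"].reshape(-1,3).astype(int)
e=np.array([.866,.5]);n=np.array([-.5,.866]); l=(q[:,:2]-[516,94])@e; m=(q[:,:2]-[516,94])@n
r=(c[:,2]>c[:,1]+60)&(q[:,2]>3)&(q[:,2]<40)&(l>100); print(r.sum(),np.percentile(l[r],[0,5,50]))
k=r&(abs(m)<25);print(k.sum(),l[k].min() if k.any() else 0, np.percentile(m[r],[0,100]),q[r,2].max())
E
python3 go.py 593.6 139.5 193
```

```text
747 [150.64133897 153.44833177 184.63105981]
82 170.2758988256215 [-79.32772893 -16.34928851] 14.382960343476554
t 2.65 tool-cm [-0.07  0.32  8.71] yaw of y 30.032836926300657 F [0.09823031 0.7141195  1.27602294] w 0.3505750590689533 [590.66372477 138.51098746 280.13187321]
```

Clearance is fine. I'll go down onto the far bar and close.

```bash
python3 -m pendant '[[[-0.1,0.3,2],0],[[0,0,2.2],0],[[0,0,2],0],[[0,0,1.5],0],[[0,0,0.9],0],[[0,0,0],0],[[0,0,0],0]]' 0.3 40; python3 go.py 593.6 139.5 193
python3 -m pendant '[[[0,0,0],0],[[0,0,0],0],[[0,0,0],0],[[0,0,0],0],[[0,0,0],0],[[0,0,0],0]]' 0 30
```

```text
t: 3.52
ee_pos: [594.3, 139.3, 195.4]
orientation: [0.0, 0.5, 0.866, 0.0]
ft_force: [0.4, 0.0, 0.3]
width: 0.303
finger_force: 0.0
t 3.525 tool-cm [ 0.05 -0.05  0.24] yaw of y 30.035575182574593 F [0.36270936 0.00946506 0.33929755] w 0.30279182832090623 [594.33661994 139.297076   195.40985872]
t: 4.28
ee_pos: [594.2, 139.2, 195.4]
orientation: [0.0, 0.5, 0.866, 0.0]
ft_force: [-1.2, -0.5, 6.4]
width: 0.128
finger_force: 29.6
```

```bash
python3 -m pendant '[[[0,0,-0.4],0],[[0,0,-0.4],0],[[0,0,-0.4],0],[[0,0,-0.4],0],[[0,0,0],0],[[0,0,0],0]]' - 20
for i in 1 2 3 4; do python3 -m pendant '[[[0,0,0],0]]' | grep -E "ft_force|width|ee"; done
```

```text
t: 5.03
ee_pos: [594.2, 139.3, 210.8]
orientation: [0.0, 0.5, 0.866, 0.0]
ft_force: [0.4, -0.5, -4.5]
width: 0.124
finger_force: 28.4
ee_pos: [594.2, 139.3, 210.7]
ft_force: [0.9, 0.9, -4.6]
width: 0.127
ee_pos: [594.2, 139.3, 210.8]
ft_force: [1.8, 0.6, -3.9]
width: 0.128
ee_pos: [594.2, 139.3, 210.8]
ft_force: [1.7, 0.8, -3.4]
width: 0.127
ee_pos: [594.1, 139.3, 210.7]
ft_force: [1.3, 0.9, -5.2]
width: 0.128
```

The far end reads about 4.3 N. I'll set it down, release, and go to the near bar.

```bash
python3 -m pendant '[[[0,0,0.4],0],[[0,0,0.4],0],[[0,0,0.4],0],[[0,0,0.3],0],[[0,0,0],0]]'
python3 -m pendant '[[[0,0,0],0],[[0,0,0],0],[[0,0,0],0],[[0,0,-2],0],[[0,0,-3],0],[[0,0,-3],0],[[0,-4.5,0],0],[[0,-4.5,0],0],[[0,-4.5,0],0],[[0,-4.5,0],0],[[0,0,0],0],[[0,0,0],0]]' 0.3
python3 - <<'E'
from h import *
f=[read_state()["ft_force"][2]];im,d,P=cloud("wrist"); q=P.reshape(-1,3); f+=[read_state()["ft_force"][2]]
for z0 in(55,):
    a=q[(q[:,2]>z0)&(q[:,2]<72)&(np.hypot(q[:,0]-514,q[:,1]-93)<130)]
    print(f,len(a),cv2.minAreaRect(a[:,:2].astype(np.float32)))
e=np.array([.866,.5]);n=np.array([-.5,.866]); l=(q[:,:2]-[516,94])@e; m=(q[:,:2]-[516,94])@n
b=(abs(m)<20)&(l<-75)&(l>-105)&(q[:,2]>38)&(q[:,2]<55); print("bar",b.sum(),np.percentile(l[b],[5,50,95]),np.percentile(m[b],[5,95]))
for s in(1,-1):
    k=(q[:,2]>58)&(q[:,2]<72)&(abs(l)<100)&(m*s>15)&(m*s<45); print(k.sum(),np.percentile(m[k],[5,50,95]) if k.sum() else 0)
p=np.array([516,94])+e*np.median(l[b]); print("target",p)
E
python3 go.py 438 49 195
```

```text
t: 6.15
ee_pos: [594.1, 139.3, 195.8]
orientation: [0.0, 0.5, 0.866, 0.0]
ft_force: [0.5, 0.9, -1.4]
width: 0.126
finger_force: 28.7
t: 7.65
ee_pos: [438.9, 49.2, 276.2]
orientation: [0.001, 0.5, 0.866, 0.0]
ft_force: [0.6, 0.0, -0.1]
width: 0.299
finger_force: 0.0
[np.float64(-0.14032871450053527), np.float64(-0.6505684117669756)] 7720 ((516.4097900390625, 94.414306640625), (199.97291564941406, 66.79095458984375), 29.866931915283203)
bar 960 [-95.03312167 -89.63919246 -84.17761531] [-17.80528939  18.1149109 ]
3667 [27.41569706 30.53679369 32.59820804]
3157 [-32.3733071  -28.50441408 -27.11789746]
target [438.37245933  49.18040377]
t 7.7 tool-cm [ 0.03 -0.13  8.1 ] yaw of y 30.03852185039462 F [-0.38224966  0.017878   -0.65056841] w 0.3002107315591225 [439.15060637  49.40169281 276.04893072]
```

```bash
python3 -m pendant '[[[0,-0.1,2.5],0],[[0,0,2.5],0],[[0,0,1.8],0],[[0,0,1.2],0],[[0,0,0],0]]' 0.3 30
python3 -m pendant '[[[0,0,0],0],[[0,0,0],0],[[0,0,0],0],[[0,0,0],0],[[0,0,0],0]]' 0 30
python3 -m pendant '[[[0,0,-0.4],0],[[0,0,-0.4],0],[[0,0,-0.4],0],[[0,0,-0.4],0],[[0,0,0],0],[[0,0,0],0]]' - 20
for i in 1 2 3 4; do python3 -m pendant '[[[0,0,0],0]]' | grep -E "ft_force|width|ee"; done
```

```text
t: 8.32
ee_pos: [437.6, 48.9, 195.0]
orientation: [-0.001, 0.5, 0.866, -0.0]
ft_force: [0.2, -0.1, 0.3]
width: 0.301
finger_force: 0.0
t: 8.95
ee_pos: [437.7, 48.7, 196.1]
orientation: [0.0, 0.5, 0.866, 0.0]
ft_force: [2.1, 2.4, 0.4]
width: 0.125
finger_force: 29.5
t: 9.7
ee_pos: [437.1, 48.6, 211.6]
orientation: [-0.0, 0.5, 0.866, -0.0]
ft_force: [0.0, -0.5, -3.0]
width: 0.125
finger_force: 28.9
ee_pos: [437.1, 48.6, 211.6]
ft_force: [-0.8, 0.3, -2.5]
width: 0.128
ee_pos: [437.1, 48.6, 211.6]
ft_force: [-1.5, -0.9, -3.2]
width: 0.127
ee_pos: [437.2, 48.6, 211.6]
ft_force: [-0.9, -1.0, -3.2]
width: 0.127
ee_pos: [437.2, 48.6, 211.6]
ft_force: [-1.6, -0.8, -2.8]
width: 0.124
```

The far end takes about 4.2 N and the near end about 2.8 N, a ratio of 1.5, so the far end is heavy. I'm already holding the light bar, so I'll raise it in an arc about the far end's bottom edge.

```bash
python3 - <<'E'
import numpy as np
t=np.radians(np.r_[4.8,np.arange(10,91,5)]+11.3); p=193.8*np.c_[-np.cos(t),-np.sin(t)]/10
print(np.round(np.diff(p,axis=0),2).tolist())
E
python3 go.py 437 48.6 211
```

```text
[[0.56, -1.67], [0.68, -1.55], [0.81, -1.48], [0.94, -1.4], [1.06, -1.32], [1.17, -1.22], [1.27, -1.11], [1.36, -1.0], [1.45, -0.88], [1.52, -0.75], [1.58, -0.61], [1.62, -0.47], [1.66, -0.33], [1.68, -0.18], [1.69, -0.04], [1.69, 0.11], [1.67, 0.26]]
t 10.2 tool-cm [ 0.01 -0.01  0.06] yaw of y 30.032451893203046 F [-1.56192634 -0.81822334 -2.76150635] w 0.1242501161987744 [437.16199833  48.5869857  211.61353915]
```

```bash
python3 -m pendant '[[[0,0.56,-1.67],0],[[0,0.68,-1.55],0],[[0,0.81,-1.48],0],[[0,0.94,-1.4],0],[[0,1.06,-1.32],0],[[0,1.17,-1.22],0],[[0,0,0],0]]' 0 25
python3 -m pendant '[[[0,1.27,-1.11],0],[[0,1.36,-1],0],[[0,1.45,-0.88],0],[[0,0,0],0]]'
python3 - <<'E'
from h import *
im,d=snapshot("scene"); cv2.imwrite("pics/s2.png",cv2.resize(im[120:340,200:470],None,fx=2.5,fy=2.5))
E
```

```text
t: 11.08
ee_pos: [483.1, 75.0, 298.6]
orientation: [0.001, 0.5, 0.866, 0.0]
ft_force: [-0.5, -0.8, -3.8]
width: 0.127
finger_force: 27.2
t: 11.58
ee_pos: [517.9, 95.2, 328.2]
orientation: [0.0, 0.5, 0.866, -0.0]
ft_force: [-4.6, -2.8, 3.3]
width: 0.125
finger_force: 27.2
```

View pics/s2.png

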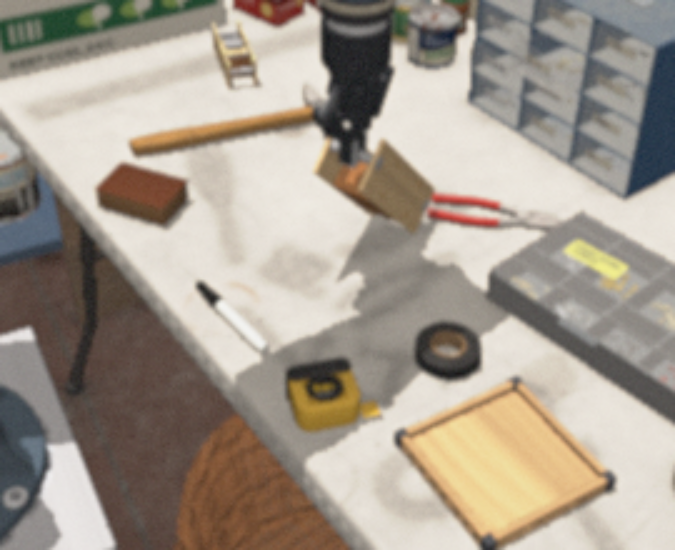

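The case is pitched about 50°, light end up. The force shows slight compression against the pivot, so I'll follow a somewhat higher arc, which keeps the foot away from the pliers.

```bash
python3 -m pendant '[[[0,0.3,-0.8],0],[[0,0.9,-1],0],[[0,1.1,-0.9],0],[[0,1.1,-0.7],0],[[0,0,0],0]]' 0 22
python3 -m pendant '[[[0,1.1,-0.8],0],[[0,1.1,-0.8],0],[[0,0,-1],0],[[0,0,-1],0],[[0,0,0],0]]'
python3 -m pendant '[[[0,0,-1],0],[[0,0,-1],0],[[0,0,-1],0],[[0,0,-1],0],[[0,0,0],0],[[0,0,0],0]]'
python3 - <<'E'
from h import *
im,d=snapshot("scene"); cv2.imwrite("pics/s3.png",cv2.resize(im[90:310,200:470],None,fx=2.5,fy=2.5))
E
```

```text
t: 12.25
ee_pos: [547.7, 112.4, 361.7]
orientation: [-0.0, 0.5, 0.866, 0.0]
ft_force: [0.6, 0.0, -7.5]
width: 0.127
finger_force: 24.5
t: 12.88
ee_pos: [566.1, 123.0, 398.9]
orientation: [0.0, 0.5, 0.866, 0.0]
ft_force: [0.2, 0.3, -6.9]
width: 0.126
finger_force: 24.4
t: 13.62
ee_pos: [566.3, 123.2, 437.7]
orientation: [-0.0, 0.5, 0.866, -0.0]
ft_force: [0.7, -0.0, -6.6]
width: 0.126
finger_force: 24.4
```

View pics/s3.png

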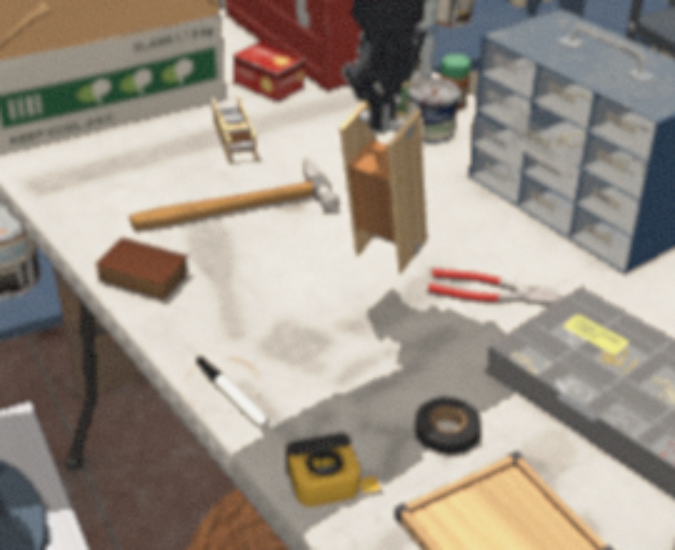

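The case hangs upright by its light bar, clear of the table (around (385,190) in the crop). I'll square it with the tray and carry it over.

```bash
python3 -m pendant '[[[0,0,0],5],[[0,0,0],8],[[0,0,0],8],[[0,0,0],5.4],[[0,0,0],0]]'; python3 go.py 520 -234 437
```

```text
t: 14.3
ee_pos: [566.3, 123.2, 437.6]
orientation: [-0.0, 0.684, 0.729, -0.0]
ft_force: [-0.4, -0.8, -6.2]
width: 0.13
finger_force: 24.4
t 14.3 tool-cm [-35.35  -6.91   0.07] yaw of y 3.6722615828066236 F [-0.42351306 -0.78781379 -6.18660381] w 0.12994473888793012 [566.27664226 123.19309132 437.56821322]
```

```bash
python3 -m pendant '[[[-1,-0.2,0],0],[[-2,-0.4,0],0],[[-3,-0.6,0],0],[[-3.5,-0.7,0],0],[[-3.5,-0.7,0],0],[[-3.5,-0.7,0],0],[[-3.5,-0.7,0],0],[[-3.5,-0.7,0],0],[[-3.5,-0.7,0],0],[[-3,-0.6,0],0],[[-2.3,-0.5,0],0],[[-1.5,-0.3,0],0]]'
python3 -m pendant '[[[-1,-0.3,0],0],[[-0.5,-0.1,0],0],[[0,0,0],0],[[0,0,0],0],[[0,0,0],0],[[0,0,0],0],[[0,0,0],0],[[0,0,0],0]]'
python3 go.py 520 -234 353
python3 - <<'E'
from h import *
im,d,P=cloud("scene"); np.savez("scene2.npz",P=P); cv2.imwrite("pics/s4.png",cv2.resize(im[110:350,300:560],None,fx=2.4,fy=2.4))
_,_,P=cloud("wrist"); q=P.reshape(-1,3); q=q[(q[:,2]>200)&(q[:,2]<320)]; print(len(q))
c=P.reshape(-1,3); r=c[(c[:,2]>13)&(c[:,2]<23)&(np.hypot(c[:,0]-514,c[:,1]+234)<115)];print(len(r),cv2.minAreaRect(r[:,:2].astype(np.float32)) if len(r)>20 else 0)
E
```

```text
t: 15.8
ee_pos: [518.8, -220.4, 438.1]
orientation: [0.0, 0.685, 0.729, -0.0]
ft_force: [-0.7, 0.3, -7.0]
width: 0.131
finger_force: 24.4
t: 16.8
ee_pos: [516.9, -233.6, 438.1]
orientation: [0.0, 0.684, 0.729, -0.0]
ft_force: [-0.3, 0.1, -6.8]
width: 0.124
finger_force: 24.4
t 16.8 tool-cm [-0.06  0.31  8.51] yaw of y 3.636715515335279 F [-0.32351601  0.08623106 -6.83443645] w 0.1235861389169484 [ 516.86309669 -233.56446333  438.05219618]
19048
1811 ((516.3941040039062, -235.2195281982422), (153.41578674316406, 152.87559509277344), 4.072161674499512)
```

View pics/s4.png

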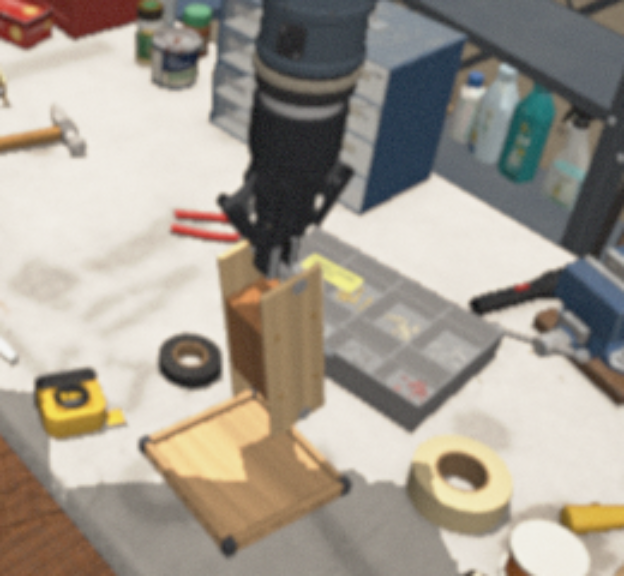

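The case hangs above the tray, with its foot around (290,415) in the crop. I'll measure its tilt before lowering.

```bash
python3 - <<'E'
from h import *
q=np.load("scene2.npz")["P"].reshape(-1,3)
k=(abs(q[:,0]-517)<90)&(abs(q[:,1]+266)<10)&(q[:,2]>70)&(q[:,2]<310); a=q[k]
print(len(a),a[:,2].min(),a[:,2].max())
for z in range(90,300,20):
    b=a[abs(a[:,2]-z)<8]
    if len(b)>8: print(z,len(b),np.percentile(b[:,0],[3,97]),np.median(b[:,1]))
E
```

```text
1590 82.18352286085428 289.42158882786987
90 67 [519.56612026 576.88260763] -265.61759636399177
110 100 [514.82928493 574.77456963] -265.36609914262226
130 111 [510.55332683 572.09166476] -265.7921615506888
150 117 [505.76237413 567.00744663] -266.0682285078076
170 121 [501.01931032 563.04446662] -266.3380036255361
190 127 [497.09325056 560.76207091] -266.45908937175443
210 137 [492.3206228  555.44581969] -266.6467194670869
230 143 [489.54038787 551.13106688] -267.15537583589753
250 138 [484.97887773 547.11398877] -267.5075040974854
270 161 [481.46459438 544.19103761] -268.042102974779
290 29 [514.22228073 540.6682419 ] -265.1681526197524
```

It leans 12° (pivot friction), with its foot towards +x. I'll set the low corner down at its final place, then bring the top over it.

```bash
python3 -m pendant '[[[0,-0.7,0],0],[[0.1,-1,0],0],[[0,-1,0.5],0],[[0,-0.7,1],0],[[0,0,1.5],0],[[0,0,1.5],0],[[0,0,1.5],0],[[0,0,0.8],0],[[0,0,0.4],0],[[0,0,0],0],[[0,0,0],0]]'
python3 -m pendant '[[[0,0,0.2],0],[[0,0,0.2],0],[[0,0,0],0]]'
```

```text
t: 18.27
ee_pos: [483.1, -234.8, 366.9]
orientation: [0.001, 0.684, 0.729, 0.0]
ft_force: [-0.2, 1.1, 3.2]
width: 0.122
finger_force: 25.3
t: 18.65
ee_pos: [484.2, -235.1, 366.2]
orientation: [0.004, 0.684, 0.729, 0.002]
ft_force: [-0.6, 4.5, 26.5]
width: 0.125
finger_force: 27.5
```

Contact came about 7 mm earlier than expected. I'll relieve the load and look.

```bash
python3 -m pendant '[[[0,0,-0.4],0],[[0,0,0],0]]'
cat > tilt.py <<'E'
from h import *
import sys
im,d,P=cloud("scene"); q=P.reshape(-1,3); cv2.imwrite("pics/"+sys.argv[1],cv2.resize(im[130:370,300:560],None,fx=2.4,fy=2.4,interpolation=cv2.INTER_CUBIC))
a=q[(abs(q[:,0]-510)<100)&(abs(q[:,1]+266)<12)&(q[:,2]>3)&(q[:,2]<240)]
for z in range(10,220,25):
    b=a[abs(a[:,2]-z)<7]
    if len(b)>8: print(z,len(b),np.percentile(b[:,0],[3,97]),np.median(b[:,1]))
E
python3 tilt.py s5.png
```

```text
t: 18.9
ee_pos: [483.0, -234.9, 366.6]
orientation: [0.001, 0.684, 0.729, 0.0]
ft_force: [-0.3, -0.3, 6.2]
width: 0.129
finger_force: 25.7
10 443 [442.97636257 586.77639585] -268.07371455991563
35 81 [481.34849802 541.18605224] -267.2778307292566
60 87 [472.97895426 533.90626254] -267.1574890595566
85 101 [468.90366568 530.51899395] -267.44226780668396
110 103 [464.03495826 525.49611084] -268.1439951129189
135 112 [458.7078439  522.63111581] -267.8891615126607
160 107 [454.67635891 515.63950538] -268.3040967913694
185 110 [450.45702319 511.87048493] -269.0506983204193
210 129 [450.45063089 506.95225615] -267.4931134341365
```

View pics/s5.png

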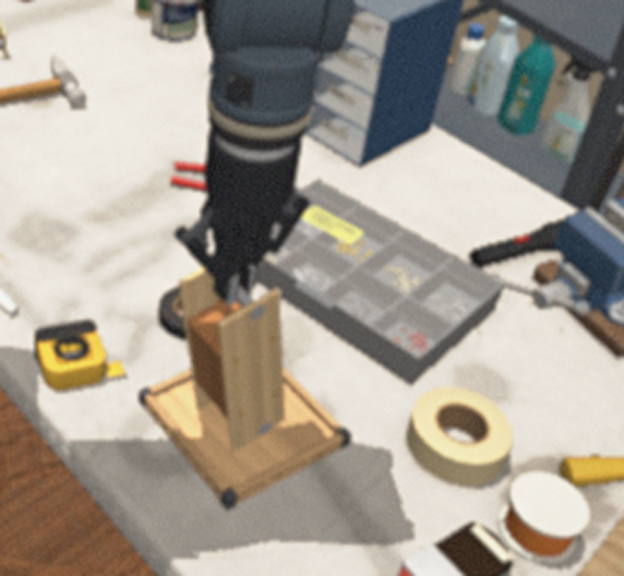

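The case stands on its low corner on the tray floor, at about (235,440) in the crop, well inside the rim. Now I'll tip the top 38 mm toward +x to bring it upright.

```bash
python3 -m pendant '[[[0,0.4,-0.05],0],[[0,0.5,0],0],[[0,0.5,0],0],[[0,0.5,0.05],0],[[0,0.5,0.05],0],[[0,0,0],0]]'
python3 -m pendant '[[[0,0.4,0.05],0],[[0,0.4,0.1],0],[[0,0.3,0.1],0],[[0,0,0],0],[[0,0,0],0]]'; python3 tilt.py s6.png
```

```text
t: 19.7
ee_pos: [507.2, -233.2, 365.2]
orientation: [-0.0, 0.684, 0.729, -0.0]
ft_force: [0.3, -0.2, -0.3]
width: 0.125
finger_force: 25.3
t: 20.32
ee_pos: [517.9, -232.6, 363.4]
orientation: [0.0, 0.684, 0.729, 0.0]
ft_force: [0.9, -0.1, 5.5]
width: 0.123
finger_force: 25.7
10 435 [442.92560707 587.08923025] -268.2011430826851
35 87 [484.13191921 544.10832324] -266.6423139416195
60 89 [482.96118827 543.87694151] -266.5986812552942
85 103 [482.20237573 544.85849219] -266.38001957057054
110 105 [482.35377174 542.75950963] -266.5942277067146
135 115 [481.63819683 542.24135753] -266.4275624328362
160 114 [481.86867094 542.30308766] -266.7309357577416
185 103 [482.667866   542.45775847] -266.938195409003
210 99 [483.33248419 542.16440348] -265.66203363105524
```

It's upright within 1° and inside the rim. I'll release and retreat upward.

```bash
python3 -m pendant '[[[0,0,-0.05],0],[[0,0,0],0],[[0,0,0],0],[[0,0,0],0],[[0,0,0],0]]' 0.35
python3 -m pendant '[[[0,0,-0.5],0],[[0,0,-1],0],[[0,0,-2],0],[[0,0,-3],0],[[0,0,-3],0],[[0,0,-3],0],[[0,0,0],0],[[0,0,0],0]]'; python3 tilt.py s7.png
```

```text
t: 21.0
ee_pos: [517.8, -232.6, 363.5]
orientation: [-0.0, 0.684, 0.729, -0.0]
ft_force: [0.7, -0.8, -0.0]
width: 0.354
finger_force: 0.0
t: 22.0
ee_pos: [517.7, -232.5, 488.4]
orientation: [-0.0, 0.684, 0.729, -0.0]
ft_force: [-0.0, 0.1, -0.2]
width: 0.349
finger_force: 0.0
10 434 [443.23880527 586.46844949] -268.01088859604846
35 84 [484.97661654 544.60357618] -266.6042411187909
60 92 [484.40225326 544.31070695] -266.5974899950596
85 101 [483.10857237 544.72076028] -266.4724866032759
110 107 [484.13754504 545.23010231] -266.2522655709415
135 109 [484.14338004 545.36153697] -266.33414022666136
160 114 [484.17780939 544.59096079] -266.8487658386378
185 107 [484.91696242 544.68555556] -266.6054482595606
210 93 [485.73290171 545.76170604] -265.21869718143773
```

View pics/s7.png

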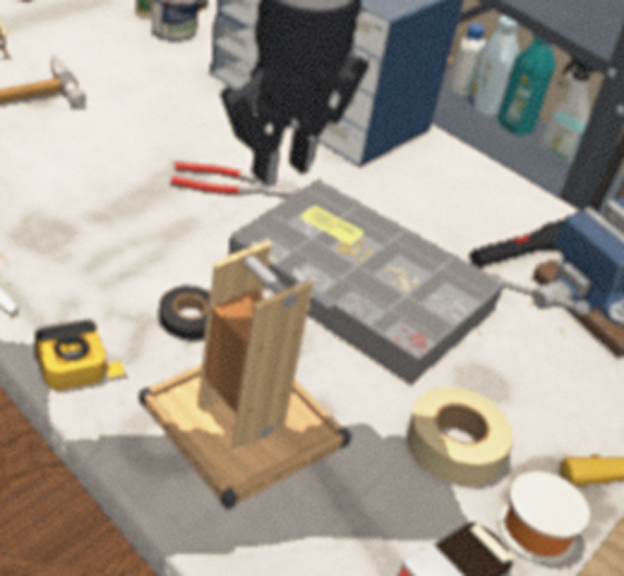

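The case stands upright in the tray (about (255,345)), the gripper is clear above it, and the other things in view look undisturbed.

```bash
python3 -c "
from workcell import *
print(job_done())"
```

```text
the job is handed in; nothing more can be done
None
```

The case is standing upright in the tray on its heavy end (the end that was farther from the robot; about 4.2 N to lift against 2.8 N), released with the gripper clear, and the job is handed in at about 22 s; no verdict was returned.

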